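Free the sagging bolt of the reject cage and hold its gate ajar against a stop pin

ROBOT

A 7-joint arm with a two-finger parallel gripper is mounted at the origin on a cart in front of the work surface, level with it; the furniture and walls round the work are solid. World frame = base frame: x ahead of the robot, y to its left, z up, the work surface at z = 0. Lengths are in m, angles in rad, forces in N, time in s.
With the tool pointing down it reaches from about 0.4 to 0.875 m from the base axis. Payload 6.5 kg.
Tool frame: the origin (TCP) lies on the centre line of the jaws, within the pads' length; the fingertips stand r.tcp_to_tips ahead of it and the grasp point (between the pads) lies 5 mm behind it (r.tcp_to_tips is the distance from the TCP to the fingertips, in m); x points along the fingers, z is the direction in which the jaws open and shut, and the axes are right-handed (so a half turn about x gives the same grasp; the last joint's range is limited). The gripper opens to 88 mm and grips with 3 to 60 N. Pads are 18 mm wide; open, the fingers measure 123 mm over their backs; the gripper's body (75 mm by 187 mm) begins 45 mm behind the grasp point.
Start: joints at [-1.401, 0.536, -0.004, 1.538, 0.003, 1.067, -0.071], TCP at [0.152, 0.632, 0.253] pointing down, gripper open.
Joint ranges: [-2.7, 2.7], [-0.37, 2.16], [-1.27, 1.26], [0.24, 2.4], [-1.31, 4.45], [0.19, 1.91], [-2.76, 2.76]. Speed limits (rad/s): [2.39, 2.39, 3.14, 3.14, 3.14, 3.14, 3.14].

INTERFACE

Orientations are given as a unit quaternion [w, x, y, z].
In Python, from plant import r gives the robot as it stands.
- The arm moves only by the tool step_arm, never from a script. Its argument "motion" is a list of rows, each an object with "claw": the opening, from 0 (shut) to 1 (fully open); "dp": the shift along the tool's x, y, z in m, a list of three; "twist": the turn about the tool's x in degrees. A call has 1 to 12 rows; each row shifts and turns the pose as measured when the row begins, along the tool's axes as they then stand; what a row does not reach is not made up. A row lasts 1/12 s, in which the tool goes at most 41.7 mm and 7.16 degrees, less where a joint would pass 70% of its speed; a pose out of reach is approached as far as the arm can. A call is refused whole if a number of a shift passes 0.0417 or a number of a turn 7.16, either way. A call with a gripper value outside its range is refused whole. The fingers move at their own pace and stop on an object; "grip_force" is the grip in N (left out, the last holds). Time passes only in rows, so rows that do not move let the fingers close. It gives the time, the measured TCP pose, the force and the opening at its end, in the units of the state.
- r.state(): the state, without advancing time (a new reading comes with each control period).
- r.grab_frame(name): name is "side" or "top" or "wrist"; returns a dict with "color" (480x640x3 uint8, red, green, blue), "vfov" (degrees; the focal length in pixels is half the picture's height over the tangent of half this angle, whatever the lens; pixels are square), "cx", "cy" (the principal point, pixels), "R" (3x3) and "t" (3): a world point X has camera coordinates R X + t. Camera axes: x right, y down, z forward; pixel columns grow to the right and rows downward; lengths in m; the calibration is good to about 2 mm. A picture is of the moment at which its call begins. There is no depth.
- r.hand_in(): hands the job in, once; it reports no verdict.
The state is a dict: "clock": time; "joints": joint angles; "joint_vel": joint speeds; "joint_torque": joint torques, N m; "eef_pos": TCP position; "eef_rot": TCP orientation; "force": force on the tool from outside, world axes, zero at the start; "moment": the same for the moment, N m; "opening": finger opening in m.
Only numpy, scipy, OpenCV 4.12 (cv2) and the standard library are available. Lean on these libraries where they do the work, as an engineer would, in place of code of your own. Each camera call takes 0.05 s, during which the arm holds its last target. There are 200 camera calls.

TASK

Take the tall stop pin out of the pocket tray and stand it fully down in the socket in front of the small reject cage. Then free the gate's sagging barrel bolt: lift it by its ball knob so that its hanging nose clears the keeper's bent-up lip, and draw it well back towards the hinge. Pull the gate open by the same knob until it rests against the stop pin, and finish still gripping the knob, holding the sprung gate ajar against the pin; leave the short pins, the label roll and the tally counter alone.

Things in the scene. Friction and masses are not known exactly. Their poses are not given: they have to be found in the camera images.
- stop_pin: The tall plain steel stop pin, 135 mm long, loose, standing upright in one of the three pockets of the tray (any of them). Origin at the centre of its foot, z axis along the pin to its head. Stem 16 mm diameter with a chamfered foot; round head 24 mm diameter, the top 22 mm. In the tray the foot stands 7 mm above the table, so the head top is at 142 mm; fully down in the socket its foot is 8 mm above the table.
- short_pin_1: A short steel pin, 70 mm long, of the same diameters, standing in another pocket (top 77 mm above the table). Origin at the centre of its foot. Leave it.
- short_pin_2: The second short pin, exactly like the first, in the remaining pocket. Leave it.
- pin_tray: Grey pocket tray (block) fixed to the table, 200 x 56 x 32 mm (x, y, z), origin at the centre of its underside. Three round pockets 18 mm wide and 25 mm deep, in a row along its x axis at -64, 0 and +64 mm.
- cage: Low reject cage of steel bars and clear panels on an aluminium base plate 184 x 300 x 8 mm (110 mm of it before the gate), fixed to the table, with a carton inside. Origin on the table under the middle of the closed gate's plane; x axis points from the front (robot side) into the cage, y axis along the closed gate towards the hinge, z up. Walls and frame reach 100 mm above the table, gate top 92 mm, keeper's front cheek 125 mm, bolt guides 116 mm.
- socket (a point): Centre of the mouth of the stop-pin socket, a 44 x 44 mm steel block on the base plate in front of the gate; its mouth is 36 mm above the table, the hole is 19 mm wide (1.5 mm play all round the pin), chamfered, 28 mm deep. In the cage's frame it lies at x = -78.5, y = -58 mm.
- gate_hinge (a point): Point on the gate's upright hinge axis, 67 mm above the table, at x = 0, y = +110 mm in the cage's frame. z axis up; it does not move.
- knob: Black ball knob, 26 mm diameter, origin at the ball's centre, on a 10 mm stem that stands up from the bolt's rod; the ball's centre is 50 mm above the rod and, bolted, 156 mm above the table, 162 mm from the hinge axis along the gate and exactly over the gate's plane; with the bolt drawn back by b it is 162 mm - b from the hinge axis. It is the grip for lifting, drawing and swinging, from above. It turns and tilts with the gate and the bolt.
- bolt (a joint): How far the bolt is drawn back along the gate towards the hinge (m): about 0 = bolted, 0.045 = fully back. About 1 N of friction; it stays where it is left. The bolt's nose hangs behind the keeper's lip, so it can be drawn only while lifted; once drawn more than about 25 mm it is past the keeper, may sag again, and the gate is free.
- bolt_lift (a joint): Upward tilt of the sagging bolt (rad), 0 = sagging, 0.22 = fully lifted. It pivots near its hinge-side end, 80 mm from the knob: the knob rises about 80 mm times the angle (18 mm at most). The nose (150 mm from the pivot) clears the lip from about 0.10 rad, that is 8 mm of knob lift. A spring and its weight press it down with 4 to 7 N at the knob.
- gate (a joint): Opening angle of the gate (rad), 0 = closed; it opens towards the robot side (-x of the cage), about the hinge axis, up to 0.9. A light spring (2 N at the knob) shuts it when it is let go. With the stop pin in the socket it meets the pin at about 0.36 rad. Seen from above the gate turns clockwise as it opens.
- gate_panel: The gate leaf: 16 mm thick, from 8 to 200 mm from the hinge axis, 42 to 92 mm above the table. Origin on the hinge axis at table height; its own y axis points along the leaf to the hinge side, x axis to its back.
- label_roll: White label roll, 77 mm diameter, 40 mm high, standing loose right of the cage. Origin at its underside centre. Leave it.
- tally_counter: Small metal hand tally counter, 76 x 56 x 30 mm, loose, behind the pin tray. Origin at its underside centre. Leave it.
Things that resemble listed ones, but are neither listed nor needed, are in the scene too. Leave any orange look-alike of the stop_pin alone.

How it is judged:
By the outcome, as a careful person would: the job done as asked, in the order asked, and still so for the second after the job is handed in, while the arm keeps its last pose, push and grip.
It also fails if it takes over 48 s, if anything falls off the work surface, if the arm or the gripper's body presses on something with over 40 N, if the wrist force passes 120 N, or if a joint passes its speed limit or range.

## Working session

There is one attempt and no reset: what is moved stays moved. The work goes in short steps, Python scripts to look and compute and a tool call to move; the robot and the scene stay as the last step left them, time stands still between calls to the robot, and variables do not carry over. Pictures are saved under pics/ and viewed, about 8 in all and at most 12, crops included, and the job is handed in when it is done.

Besides the shell and the picture viewer there is one more tool, called as a command line: name --argument value ..., lists and objects as JSON in quotes. step_arm: Moves the arm, as the interface text tells. Its arguments: {"type":"object","properties":{"motion":{"type":"array"},"grip_force":{"type":"number"}},"required":["motion"]}

```bash
mkdir -p pics; ls; python3 - <<'E'
from plant import r
import cv2, numpy as np
print(r.state(), r.tcp_to_tips)
for n in ["top","side"]:
    f=r.grab_frame(n); cv2.imwrite(f"pics/{n}0.png",f["color"][:,:,::-1])
    np.savez(f"pics/{n}0.npz",**f)
    print(n,f["vfov"],f["cx"],f["cy"],f["R"],f["t"])
E
```

```text
pics
{'clock': 0.0, 'joints': array([-1.40118821,  0.53714487, -0.00440908,  1.53884138,  0.00262006,
        1.06727736, -0.07119097]), 'joint_vel': array([ 3.02111302e-05, -2.02197554e-04,  4.83487524e-04,  6.65515025e-04,
       -1.65041816e-03, -3.12408598e-04,  1.55952977e-04]), 'joint_torque': array([ 1.97897566e-05, -5.70994484e+01,  9.91207436e-01, -2.51591742e+01,
       -5.61706431e-02,  1.80958951e-02,  1.66191217e-04]), 'eef_pos': array([0.15176213, 0.63144958, 0.25186551]), 'eef_rot': array([ 0.55490321, -0.43813713,  0.55575631,  0.43732506]), 'force': array([ 0.30325888, -0.11535889, -0.66135157]), 'moment': array([-0.02157938, -0.03265255,  0.0413847 ]), 'opening': 0.08792782769904495} 0.014
top 55.84686696230523 331.6928341230127 238.49022599249378 [[ 0.01529385 -0.99980804  0.01224693]
 [-0.99279869 -0.01663981 -0.11863335]
 [ 0.11881437 -0.01034437 -0.9928626 ]] [-0.10291469  0.55425938  1.28331988]
side 49.034321210476215 321.80953653463536 237.80112189396016 [[-0.97214051 -0.23305122 -0.02509891]
 [-0.07924818  0.42755476 -0.90050911]
 [ 0.22059591 -0.87343234 -0.43411219]] [0.51715829 0.1744056  1.33324634]
```

View pics/top0.png

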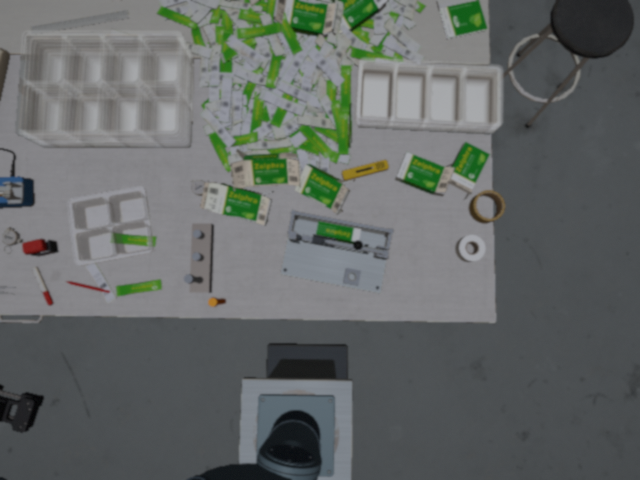

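View pics/side0.png

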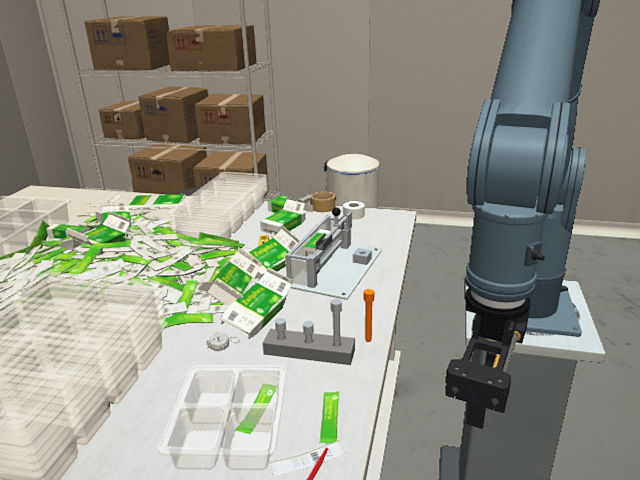

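```bash
python3 - <<'E'
import cv2
a=cv2.imread("pics/top0.png")
b=cv2.imread("pics/side0.png")
c=cv2.resize(a[195:315,175:405],None,fx=3.4,fy=3.4,interpolation=cv2.INTER_CUBIC)
cv2.imwrite("pics/topc.png",c)
cv2.imwrite("pics/sidec.png",cv2.resize(b[195:365,255:415],None,fx=3.5,fy=3.5,interpolation=cv2.INTER_CUBIC))
E
```

```text
(no output)
```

View pics/topc.png

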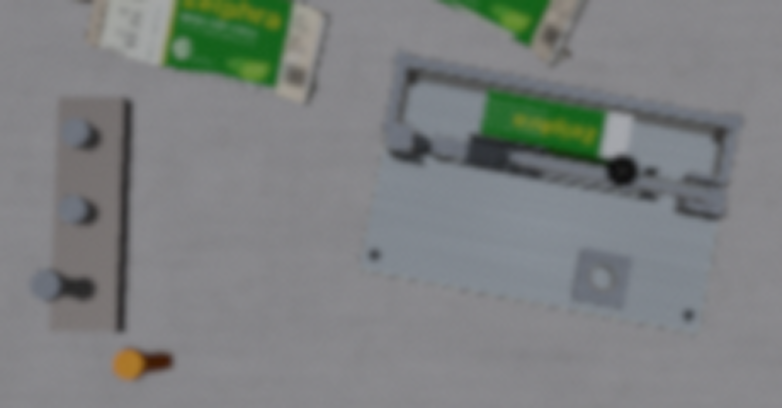

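View pics/sidec.png

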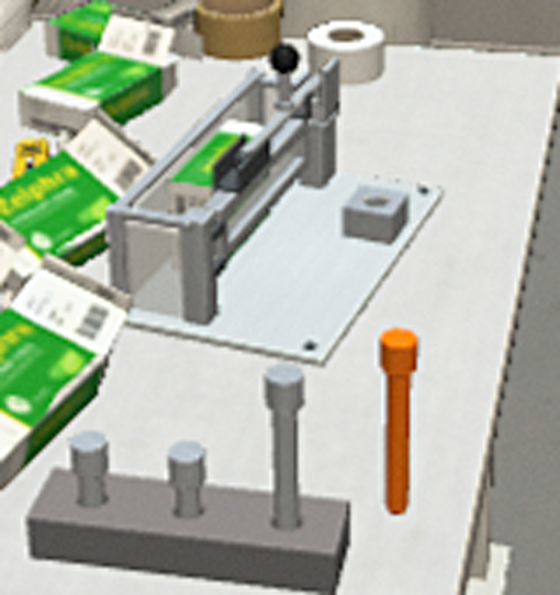

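```bash
cat > h.py <<'E'
import numpy as np, cv2
def P(f):
    fl=240/np.tan(np.radians(float(f["vfov"]))/2)
    K=np.array([[fl,0,float(f["cx"])],[0,fl,float(f["cy"])],[0,0,1]]); return K,f["R"],f["t"]
def ray(f,uv,z):
    K,R,t=P(f); c=-R.T@t; d=R.T@np.linalg.solve(K,[*uv,1]); return c+d*(z-c[2])/d[2]
def tri(f,u,g,v):
    A=[np.c_[K@R,K@t] for K,R,t in (P(f),P(g))]
    X=cv2.triangulatePoints(*A,np.array(u,float),np.array(v,float))[:,0]; return X[:3]/X[3]
def proj(f,X):
    K,R,t=P(f); p=K@(R@np.array(X)+t); return p[:2]/p[2]
E
python3 - <<'E'
from h import *
T=np.load("pics/top0.npz");S=np.load("pics/side0.npz")
tp=lambda x,y:((x+.5)/3.4-.5+175,(y+.5)/3.4-.5+195)
sp=lambda x,y:((x+.5)/3.5-.5+255,(y+.5)/3.5-.5+195)
D=dict(pin=((45,284),(285,374),.142),knob=((622,170),(284,58),.156),sock=((602,278),(377,201),.036),
 s1=((78,134),(89,440),.077),s2=((76,210),(186,451),.077),holeL=((374,254),(309,346),.008),holeR=((688,315),(423,190),.008))
np.set_printoptions(precision=4,suppress=True)
for k,(a,b,z) in D.items():
    a=tp(*a);b=sp(*b);print(k,tri(T,a,S,b),ray(T,a,z),ray(S,b,z))
E
```

```text
pin [0.4301 0.2839 0.1402] [0.4315 0.2836 0.142 ] [0.4285 0.2865 0.142 ]
knob [ 0.5254 -0.1613  0.1563] [ 0.526  -0.1612  0.156 ] [ 0.5252 -0.162   0.156 ]
sock [ 0.4457 -0.1534  0.0349] [ 0.4467 -0.1532  0.036 ] [ 0.4447 -0.1515  0.036 ]
s1 [0.5577 0.2836 0.0743] [0.5569 0.2827 0.077 ] [0.5567 0.2874 0.077 ]
s2 [0.4943 0.2822 0.0737] [0.494  0.2812 0.077 ] [0.493  0.2868 0.077 ]
holeL [0.4646 0.0423 0.009 ] [0.4653 0.0425 0.008 ] [0.4643 0.0408 0.008 ]
holeR [ 0.4167 -0.2291  0.0102] [ 0.4171 -0.2293  0.008 ] [ 0.4171 -0.2334  0.008 ]
```

```bash
cat >> h.py <<'E'
from scipy.spatial.transform import Rotation as Ro
np.set_printoptions(precision=4,suppress=True)
def plan(r,target,jaw=None):
    "print shift in tool axes to TCP target; jaw = wanted world yaw of tool z (deg, mod 180)"
    s=r.state(); q=s["eef_rot"]; R=Ro.from_quat(np.r_[q[1:],q[0]]).as_matrix()
    yaw=np.degrees(np.arctan2(R[1,2],R[0,2]))
    print("t",round(s["clock"],2),"pos",s["eef_pos"],"F",s["force"],"open",round(s["opening"],4),"x",R[:,0],"jawyaw",round(yaw,1),"j",s["joints"])
    d=R.T@(np.array(target)-s["eef_pos"]); print("shift",d*1000)
    if jaw is not None: print("twist",-((jaw-yaw+90)%180-90)) # tool x down
E
python3 - <<'E'
from h import *; from plant import r
plan(r,[.43,.285,.22],90)
T=np.load("pics/top0.npz");S=np.load("pics/side0.npz")
print(tri(T,(212.4,301.8),S,(255+399/3.5,195+338/3.5)))
E
```

```text
t 0.1 pos [0.1518 0.6315 0.2519] F [-0.0486  0.2138  0.905 ] open 0.088 x [-0.0003 -0.0015 -1.    ] jawyaw 76.5 j [-1.4012  0.5371 -0.0044  1.5387  0.0025  1.0673 -0.0712]
shift [  32.3849 -351.4935 -271.8575]
twist -13.511344010187827
[0.3695 0.2186 0.1326]
```

step_arm --motion '[{"claw":0.7,"dp":[0.002,-0.0293,-0.0227],"twist":0},{"claw":0.7,"dp":[0.002,-0.0293,-0.0227],"twist":0},{"claw":0.7,"dp":[0.002,-0.0293,-0.0227],"twist":0},{"claw":0.7,"dp":[0.002,-0.0293,-0.0227],"twist":0},{"claw":0.7,"dp":[0.002,-0.0293,-0.0227],"twist":0},{"claw":0.7,"dp":[0.002,-0.0293,-0.0227],"twist":0},{"claw":0.7,"dp":[0.002,-0.0293,-0.0227],"twist":0},{"claw":0.7,"dp":[0.002,-0.0293,-0.0227],"twist":0},{"claw":0.7,"dp":[0.002,-0.0293,-0.0227],"twist":0},{"claw":0.7,"dp":[0.002,-0.0293,-0.0227],"twist":0},{"claw":0.7,"dp":[0.002,-0.0293,-0.0227],"twist":0},{"claw":0.7,"dp":[0.002,-0.0293,-0.0227],"twist":-3.5}]' --grip_force 40

```text
clock: 1.1
eef_pos: [0.4325, 0.2763, 0.2216]
eef_rot: [0.535, -0.458, 0.54, 0.461]
force: [0.6, 0.2, -0.4]
opening: 0.0617
```

```bash
python3 - <<'E'
from h import *; from plant import r
f=r.grab_frame("wrist"); cv2.imwrite("pics/w1.png",f["color"][:,:,::-1]); np.savez("pics/w1.npz",**f)
plan(r,[.43,.285,.22],80)
print(proj(f,[.43,.285,.142]), proj(f,[.494,.284,.077]))
E
```

```text
t 1.15 pos [0.438  0.2681 0.2214] F [ 4.1205 -4.2703  1.0582] open 0.0616 x [-0.0054 -0.0065 -1.    ] jawyaw 80.9 j [-0.7273  0.349   0.1095  1.9257 -0.0458  0.8776  0.8168]
shift [ 1.2945 10.5553 15.3928]
twist 0.877053289813972
[332.0107 250.3851] [340.0813 303.6924]
```

View pics/w1.png

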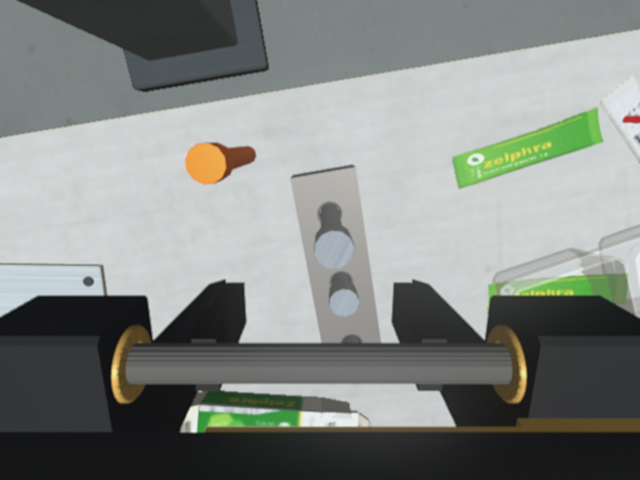

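step_arm --motion '[{"claw":0.7,"dp":[0.001,0.0105,0.0154],"twist":0.9},{"claw":0.7,"dp":[0.0,0.0,0.0],"twist":0},{"claw":0.7,"dp":[0.0,0.0,0.0],"twist":0}]'

```text
clock: 1.4
eef_pos: [0.4331, 0.2792, 0.2195]
eef_rot: [0.541, -0.453, 0.548, 0.45]
force: [0.5, -0.3, 0.4]
opening: 0.0618
```

```bash
python3 - <<'E'
from h import *; from plant import r
f=np.load("pics/w1.npz"); print(ray(f,(334,249),.142))
plan(r,[.43,.2845,.126],80)
E
```

```text
[0.4293 0.2863 0.142 ]
t 1.4 pos [0.4331 0.2792 0.2195] F [ 0.5202 -0.2676  0.4392] open 0.0618 x [-0.0056 -0.0095 -0.9999] jawyaw 79.3 j [-0.7505  0.3553  0.1085  1.9216 -0.0435  0.8773  0.764 ]
shift [93.4819  3.6639  5.6185]
twist -0.6705441174816258
```

step_arm --motion '[{"claw":0.7,"dp":[0.015,0.0037,0.006],"twist":0},{"claw":0.7,"dp":[0.022,0.0,0.0],"twist":0},{"claw":0.7,"dp":[0.022,0.0,0.0],"twist":0},{"claw":0.7,"dp":[0.022,0.0,0.0],"twist":0},{"claw":0.7,"dp":[0.01,0.0,0.0],"twist":0},{"claw":0.7,"dp":[0.0,0.0,0.0],"twist":0}]'

```text
clock: 1.9
eef_pos: [0.4287, 0.2887, 0.1266]
eef_rot: [0.54, -0.455, 0.545, 0.453]
force: [0.5, 1.2, 0.2]
opening: 0.0617
```

```bash
python3 - <<'E'
from h import *; from plant import r
plan(r,[.43,.285,.126],80)
E
```

```text
t 1.9 pos [0.4287 0.2887 0.1266] F [0.4787 1.2279 0.1943] open 0.0617 x [-0.0035 -0.0064 -1.    ] jawyaw 79.8 j [-0.7496  0.4998  0.0861  1.9808 -0.0618  0.6702  0.7683]
shift [ 0.5996 -1.9296 -3.4278]
twist -0.15756610546239358
```

step_arm --motion '[{"claw":0.7,"dp":[0.0,-0.0015,-0.003],"twist":0},{"claw":0.7,"dp":[0.0,0.0,0.0],"twist":0},{"claw":0.0,"dp":[0.0,0.0,0.0],"twist":0},{"claw":0.0,"dp":[0.0,0.0,0.0],"twist":0},{"claw":0.0,"dp":[0.0,0.0,0.0],"twist":0},{"claw":0.0,"dp":[0.0,0.0,0.0],"twist":0},{"claw":0.0,"dp":[0.0,0.0,0.0],"twist":0},{"claw":0.0,"dp":[0.0,0.0,0.0],"twist":0}]'

```text
clock: 2.57
eef_pos: [0.4317, 0.2872, 0.1314]
eef_rot: [0.542, -0.455, 0.542, 0.453]
force: [1.5, 1.2, -0.8]
opening: 0.0237
```

```bash
python3 - <<'E'
from h import *; from plant import r
plan(r,[.43,.285,.126],80)
E
```

```text
t 2.57 pos [0.4317 0.2872 0.1314] F [ 1.5487  1.2482 -0.8341] open 0.0237 x [ 0.0017 -0.002  -1.    ] jawyaw 79.9 j [-0.744   0.4909  0.0865  1.9797 -0.0611  0.6733  0.7749]
shift [ 5.4222  1.3297 -2.4935]
twist -0.07885944351561136
```

step_arm --motion '[{"claw":0.0,"dp":[-0.01,0.0,0.0],"twist":0},{"claw":0.0,"dp":[-0.02,0.0,0.0],"twist":0},{"claw":0.0,"dp":[-0.02,0.0,0.0],"twist":0},{"claw":0.0,"dp":[-0.02,0.0,0.0],"twist":0},{"claw":0.0,"dp":[0.0,0.0,0.0],"twist":0}]'

```text
clock: 2.98
eef_pos: [0.4305, 0.2866, 0.205]
eef_rot: [0.541, -0.455, 0.543, 0.453]
force: [-0.3, 0.4, -0.8]
opening: 0.0229
```

```bash
python3 - <<'E'
from h import *; from plant import r
plan(r,[.445,-.153,.205],80)
E
```

```text
t 2.98 pos [0.4305 0.2866 0.205 ] F [-0.2621  0.4359 -0.7817] open 0.0229 x [-0.0012 -0.0045 -1.    ] jawyaw 79.9 j [-0.7574  0.3754  0.1008  1.9337 -0.0459  0.8386  0.7621]
shift [   1.9863  -91.1921 -430.2288]
twist -0.08292189612603806
```

step_arm --motion '[{"claw":0.0,"dp":[0.0,-0.0035,-0.015],"twist":0},{"claw":0.0,"dp":[0.0,-0.0075,-0.035],"twist":0},{"claw":0.0,"dp":[0.0,-0.0075,-0.035],"twist":0},{"claw":0.0,"dp":[0.0,-0.0075,-0.035],"twist":0},{"claw":0.0,"dp":[0.0,-0.0075,-0.035],"twist":0},{"claw":0.0,"dp":[0.0,-0.0075,-0.035],"twist":0},{"claw":0.0,"dp":[0.0,-0.0075,-0.035],"twist":0},{"claw":0.0,"dp":[0.0,-0.0075,-0.035],"twist":0},{"claw":0.0,"dp":[0.0,-0.0075,-0.035],"twist":0},{"claw":0.0,"dp":[0.0,-0.0075,-0.035],"twist":0},{"claw":0.0,"dp":[0.0,-0.0075,-0.035],"twist":0},{"claw":0.0,"dp":[0.0,-0.0075,-0.03],"twist":0}]'

```text
clock: 3.98
eef_pos: [0.4457, -0.1249, 0.2044]
eef_rot: [0.539, -0.458, 0.537, 0.46]
force: [0.9, 0.4, -0.4]
opening: 0.0228
```

```bash
python3 - <<'E'
from h import *; from plant import r
plan(r,[.445,-.153,.205],80)
E
```

```text
t 3.98 pos [ 0.4457 -0.1249  0.2044] F [ 0.8902  0.3952 -0.4049] open 0.0228 x [ 0.0006  0.0033 -1.    ] jawyaw 80.9 j [-0.0642  0.2929  0.286   2.0751 -0.1198  0.7885  1.7071]
shift [ -0.656   -3.6958 -27.8362]
twist 0.9120368995922661
```

step_arm --motion '[{"claw":0.0,"dp":[0.0,-0.003,-0.016],"twist":0.9},{"claw":0.0,"dp":[0.0,0.0,-0.004],"twist":0},{"claw":0.0,"dp":[0.0,0.0,0.0],"twist":0},{"claw":0.0,"dp":[0.0,0.0,0.0],"twist":0}]'

```text
clock: 4.32
eef_pos: [0.4434, -0.153, 0.2036]
eef_rot: [0.544, -0.451, 0.544, 0.452]
force: [1.5, 0.3, -0.9]
opening: 0.023
```

```bash
python3 - <<'E'
from h import *; from plant import r
plan(r,[.4455,-.153,.205],80)
for n in ["wrist","side","top"]:
    f=r.grab_frame(n); np.savez(f"pics/{n}2.npz",**f); cv2.imwrite(f"pics/{n}2.png",f["color"][:,:,::-1])
    print(n,proj(f,[.4455,-.153,.036]),proj(f,r.state()["eef_pos"]))
E
```

```text
t 4.32 pos [ 0.4434 -0.153   0.2036] F [ 1.4519  0.3236 -0.8721] open 0.023 x [-0.0007  0.0006 -1.    ] jawyaw 79.3 j [-0.0187  0.3059  0.3033  2.0618 -0.1272  0.7919  1.7459]
shift [-1.3822 -2.0572  0.4339]
twist -0.6516857314920799
wrist [318.2075 225.0043] [318.3999 319.6405]
side [362.1614 251.815 ] [363.2746 198.8546]
top [351.6238 276.8297] [354.9767 275.2024]
```

View pics/wrist2.png

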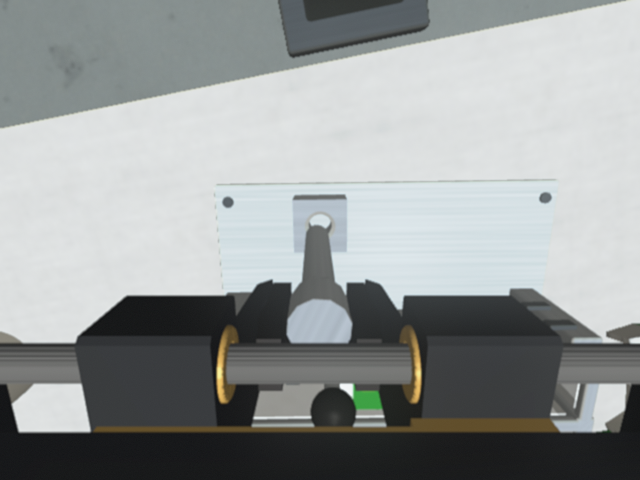

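```bash
python3 - <<'E'
import cv2, numpy as np
a=cv2.imread("pics/wrist2.png")[185:345,270:370]; b=cv2.imread("pics/side2.png")[160:280,310:410]
g=lambda i:cv2.resize(i,(400,round(400*i.shape[0]/i.shape[1])),interpolation=cv2.INTER_CUBIC)
a=g(a);b=g(b); a=a[:600]; o=np.zeros((600,800,3),np.uint8); o[:len(a),:400]=a; o[:len(b),400:]=b
cv2.imwrite("pics/c2.png",o)
E
```

```text
(no output)
```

View pics/c2.png

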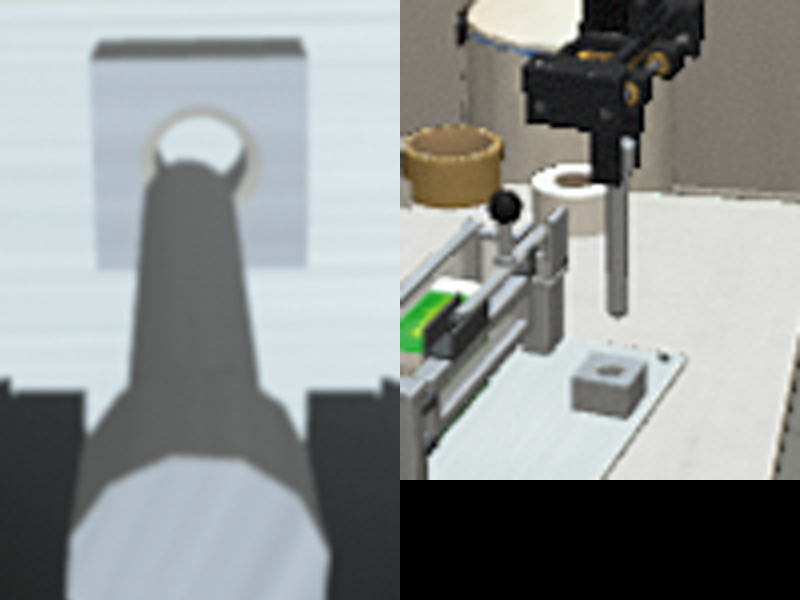

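```bash
python3 - <<'E'
from h import *
f=np.load("pics/wrist2.npz"); c=lambda p:(np.array(p)-[270,185]+.5)*4-.5
print("sock",c(proj(f,[.4455,-.153,.036])))
th=np.linspace(0,2*np.pi,60)
def circ(x,y,z,rad):
    p=np.array([c(proj(f,[x+rad*np.cos(t),y+rad*np.sin(t),z])) for t in th]); return p.min(0),p.max(0)
x,y=.4434,-.153
print("foot r8 z.083",circ(x,y,.083,.008)); print("foot r6.5",circ(x,y,.0796,.0065)); print("head",circ(x,y,.2146,.012))
# socket hole from image; then sensitivity
h=ray(f,((200+.5)/4-.5+270,(160+.5)/4-.5+185),.036); print("hole",h)
for u in [(194,162)]:
    print("foot tip",ray(f,((u[0]+.5)/4-.5+270,(u[1]+.5)/4-.5+185),.0796))
s=np.load("pics/side2.npz"); q=lambda u,v:((u-400+.5)/4-.5+310,(v+.5)/4-.5+160)
print("side foot obs",q(618,316),"pred",proj(s,[x,y,.0796]),"head?",q(628,140),proj(s,[x,y,.2146]))
print("side hole",ray(s,q(612,371),.036), "side foot",ray(s,q(618,316),.0796))
E
```

```text
sock [194.3299 161.5173]
foot r8 z.083 (array([145.6989, 166.8159]), array([238.5098, 256.4505]))
foot r6.5 (array([154.8945, 170.701 ]), array([229.3628, 242.6878]))
head (array([ 54.2507, 474.3676]), array([325.8401, 718.4035]))
hole [ 0.4454 -0.1518  0.036 ]
foot tip [ 0.4356 -0.1512  0.0796]
side foot obs (364.125, 238.625) pred [362.9985 238.5476] head? (366.625, 194.625) [363.4272 195.1048]
side hole [ 0.4436 -0.1497  0.036 ] side foot [ 0.4401 -0.1531  0.0796]
```

step_arm --motion '[{"claw":0.0,"dp":[0.0,-0.002,0.0017],"twist":0},{"claw":0.0,"dp":[0.012,0.0,0.0],"twist":0},{"claw":0.0,"dp":[0.012,0.0,0.0],"twist":0},{"claw":0.0,"dp":[0.006,0.0,0.0],"twist":0},{"claw":0.0,"dp":[0.0,0.0,0.0],"twist":0},{"claw":0.0,"dp":[0.0,0.0,0.0],"twist":0}]'

```text
clock: 4.97
eef_pos: [0.4486, -0.1438, 0.1733]
eef_rot: [0.542, -0.455, 0.54, 0.456]
force: [-0.8, 0.2, -1.5]
opening: 0.0224
```

```bash
python3 - <<'E'
from h import *; from plant import r
plan(r,[.4457,-.1517,.171],80)
f=r.grab_frame("wrist"); np.savez(f"pics/w3.npz",**f); a=f["color"][:,:,::-1]
p=proj(f,[.4457,-.1517,.036]); print(p); u,v=map(int,p); u0,v0=u-50,v-40
cv2.imwrite("pics/w3.png",cv2.resize(a[v0:v0+100,u0:u0+100],None,fx=6,fy=6,interpolation=cv2.INTER_CUBIC)); print(u0,v0)
E
```

```text
t 4.97 pos [ 0.4486 -0.1438  0.1733] F [-0.7624  0.1563 -1.4631] open 0.0224 x [ 0.0016  0.0032 -1.    ] jawyaw 80.1 j [-0.0169  0.3594  0.2817  2.0805 -0.1542  0.72    1.7625]
shift [ 2.2786  1.5207 -8.2711]
twist 0.13671185195426006
[305.7343 229.3464]
255 189
```

View pics/w3.png

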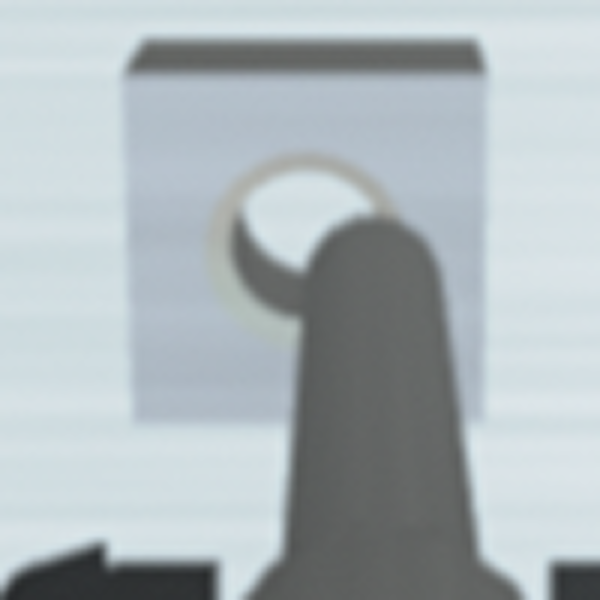

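```bash
python3 - <<'E'
from h import *; from plant import r
f=np.load("pics/w3.npz"); c=lambda p:(np.array(p)-[255,189]+.5)*6-.5
th=np.linspace(0,2*np.pi,60)
for z in (.042,.046,.050,.054):
    for rad in(.008,.007):
        p=np.array([c(proj(f,[.4486+rad*np.cos(t),-.1438+rad*np.sin(t),z])) for t in th]); print(z,rad,p.min(0),p.max(0))
plan(r,[.446,-.152,.171],80)
E
```

```text
0.042 0.008 [308.0031 203.4171] [441.9275 333.1075]
0.042 0.007 [316.3688 211.645 ] [433.5557 325.1224]
0.046 0.008 [307.0412 211.0622] [442.9    342.4914]
0.046 0.007 [315.5277 219.4021] [434.4073 334.4009]
0.05 0.008 [306.0511 218.9333] [443.9009 352.1481]
0.05 0.007 [314.662  227.3884] [435.2838 343.9495]
0.054 0.008 [305.0316 227.0404] [444.9317 362.0899]
0.054 0.007 [313.7705 235.6139] [436.1864 353.7802]
t 5.02 pos [ 0.4486 -0.1438  0.1734] F [-0.1796  0.1891 -0.0021] open 0.0227 x [ 0.0017  0.0033 -1.    ] jawyaw 80.1 j [-0.0169  0.3592  0.2817  2.0804 -0.1542  0.7201  1.7626]
shift [ 2.3751  1.1913 -8.5205]
twist 0.13645071347332305
```

step_arm --motion '[{"claw":0.0,"dp":[0.0,0.001,-0.0075],"twist":0},{"claw":0.0,"dp":[0.0,0.0,0.0],"twist":0},{"claw":0.0,"dp":[0.0,0.0,0.0],"twist":0}]'

```text
clock: 5.27
eef_pos: [0.447, -0.1517, 0.1746]
eef_rot: [0.543, -0.455, 0.539, 0.455]
force: [-0.2, 0.6, 0.0]
opening: 0.0229
```

```bash
python3 - <<'E'
from h import *; from plant import r
plan(r,[.446,-.152,.171],80)
E
```

```text
t 5.27 pos [ 0.447  -0.1517  0.1746] F [-0.1936  0.5775  0.0407] open 0.0229 x [ 0.0035  0.003  -1.    ] jawyaw 80.2 j [-0.0017  0.3578  0.2841  2.079  -0.1549  0.7213  1.7811]
shift [ 3.5508  0.8917 -0.518 ]
twist 0.1793718444674397
```

step_arm --motion '[{"claw":0.0,"dp":[0.004,0.001,-0.0005],"twist":0},{"claw":0.0,"dp":[0.006,0.0,0.0],"twist":0},{"claw":0.0,"dp":[0.006,0.0,0.0],"twist":0},{"claw":0.0,"dp":[0.0,0.0,0.0],"twist":0}]'

```text
clock: 5.6
eef_pos: [0.4463, -0.1527, 0.1579]
eef_rot: [0.543, -0.456, 0.539, 0.454]
force: [-0.3, -1.1, -0.9]
opening: 0.0227
```

```bash
python3 - <<'E'
from h import *; from plant import r
plan(r,[.446,-.152,.1325],80)
E
```

```text
t 5.6 pos [ 0.4463 -0.1527  0.1579] F [-0.3046 -1.0999 -0.9329] open 0.0227 x [ 0.0058  0.0026 -1.    ] jawyaw 80.1 j [ 0.0095  0.3857  0.2751  2.0921 -0.1698  0.6791  1.7956]
shift [25.4454  0.5351  0.5015]
twist 0.11056683978736714
```

step_arm --motion '[{"claw":0.0,"dp":[0.006,0.0005,0.0005],"twist":0},{"claw":0.0,"dp":[0.006,0.0,0.0],"twist":0},{"claw":0.0,"dp":[0.006,0.0,0.0],"twist":0},{"claw":0.0,"dp":[0.0,0.0,0.0],"twist":0}]'

```text
clock: 5.93
eef_pos: [0.4458, -0.1517, 0.1374]
eef_rot: [0.543, -0.455, 0.539, 0.455]
force: [-1.4, -0.6, -1.7]
opening: 0.0231
```

```bash
python3 - <<'E'
from h import *; from plant import r
plan(r,[.446,-.152,.1325],80)
E
```

```text
t 5.93 pos [ 0.4458 -0.1517  0.1374] F [-1.4279 -0.6442 -1.7219] open 0.0231 x [ 0.0049  0.0028 -1.    ] jawyaw 80.1 j [ 0.0201  0.4227  0.2617  2.1046 -0.1875  0.6314  1.8097]
shift [ 4.9141 -0.2555 -0.2807]
twist 0.1255027575852381
```

Well in. Push to the bottom and feel for it.

step_arm --motion '[{"claw":0.0,"dp":[0.004,0.0,0.0],"twist":0},{"claw":0.0,"dp":[0.003,0.0,0.0],"twist":0},{"claw":0.0,"dp":[0.003,0.0,0.0],"twist":0},{"claw":0.0,"dp":[0.003,0.0,0.0],"twist":0}]'

```text
clock: 6.27
eef_pos: [0.4567, -0.1547, 0.1312]
eef_rot: [0.548, -0.461, 0.534, 0.448]
force: [0.8, 0.5, 20.8]
opening: 0.0227
```

```bash
python3 - <<'E'
from h import *; from plant import r
plan(r,[.446,-.152,.1325],80)
E
```

```text
t 6.27 pos [ 0.4567 -0.1547  0.1312] F [ 0.838   0.494  20.7846] open 0.0227 x [ 0.0264 -0.0014 -0.9997] jawyaw 80.1 j [ 0.0295  0.4405  0.2534  2.0965 -0.2001  0.6003  1.8203]
shift [-1.5934 10.9934  0.8602]
twist 0.08601690006115348
```

step_arm --motion '[{"claw":0.0,"dp":[-0.001,0.008,0.0],"twist":0},{"claw":0.6,"dp":[0.0,0.0,0.0],"twist":0},{"claw":0.6,"dp":[0.0,0.0,0.0],"twist":0},{"claw":0.6,"dp":[0.0,0.0,0.0],"twist":0},{"claw":0.6,"dp":[0.0,0.0,0.0],"twist":0}]'

```text
clock: 6.68
eef_pos: [0.4507, -0.1539, 0.1329]
eef_rot: [0.549, -0.462, 0.534, 0.447]
force: [-1.0, 0.3, -0.3]
opening: 0.0471
```

```bash
python3 - <<'E'
from h import *; from plant import r
plan(r,[.446,-.152,.24],80)
E
```

```text
t 6.68 pos [ 0.4507 -0.1539  0.1329] F [-1.0247  0.3473 -0.2729] open 0.0471 x [ 0.0305 -0.0021 -0.9995] jawyaw 80.1 j [ 0.029   0.4273  0.2542  2.1133 -0.1983  0.5923  1.8208]
shift [-107.1634    1.6623    1.3629]
twist 0.08284111157166762
```

step_arm --motion '[{"claw":0.7,"dp":[-0.01,0.0,0.0],"twist":0},{"claw":0.7,"dp":[-0.02,0.0,0.0],"twist":0},{"claw":0.7,"dp":[-0.025,0.0,0.0],"twist":0},{"claw":0.7,"dp":[-0.025,0.0,0.0],"twist":0},{"claw":0.7,"dp":[-0.025,0.0,0.0],"twist":7},{"claw":0.7,"dp":[0.0,0.0,0.0],"twist":7}]'

```text
clock: 7.18
eef_pos: [0.4452, -0.1536, 0.2426]
eef_rot: [0.6, -0.388, 0.587, 0.379]
force: [-0.0, -1.0, -0.2]
opening: 0.0613
```

```bash
python3 - <<'E'
from h import *; from plant import r
plan(r,[.5254,-.1613,.23],-10)
o=[]
for n,(u,v) in dict(wrist=(200,150),side=(310,180)).items():
    f=r.grab_frame(n); np.savez(f"pics/{n}4.npz",**f); a=f["color"][:,:,::-1]
    w=(400,300) if n=="wrist" else (100,75)
    if n=="wrist": a=cv2.resize(a,(400,300)); 
    else: a=a[v:v+75,u:u+100]
    if n=="side": a=cv2.resize(a,(400,300),interpolation=cv2.INTER_CUBIC)
    o.append(a)
    print(n,proj(f,[.4460,-.152,.143]),proj(f,[.5254,-.1613,.156]))
cv2.imwrite("pics/c4.png",np.hstack(o))
E
```

```text
t 7.18 pos [ 0.4452 -0.1536  0.2426] F [-0.0318 -0.9774 -0.2031] open 0.0613 x [ 0.0229 -0.0011 -0.9997] jawyaw 65.7 j [-0.0727  0.2379  0.3625  2.0402 -0.1175  0.8594  1.5028]
shift [ 14.4783 -76.0003  25.8204]
twist 75.74722756283083
wrist [319.2659 243.196 ] [356.1067 359.3762]
side [362.2369 218.6413] [335.6609 211.2969]
```

View pics/c4.png

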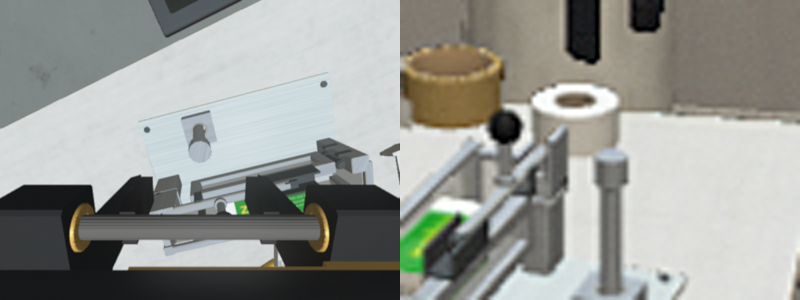

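step_arm --motion '[{"claw":0.7,"dp":[0.0,-0.025,0.0085],"twist":0},{"claw":0.7,"dp":[0.0,-0.025,0.0085],"twist":0},{"claw":0.7,"dp":[0.0,-0.022,0.008],"twist":0},{"claw":0.7,"dp":[0.0,0.0,0.0],"twist":7},{"claw":0.7,"dp":[0.0,0.0,0.0],"twist":7},{"claw":0.7,"dp":[0.0,0.0,0.0],"twist":7},{"claw":0.7,"dp":[0.0,0.0,0.0],"twist":7},{"claw":0.7,"dp":[0.0,0.0,0.0],"twist":7},{"claw":0.7,"dp":[0.0,0.0,0.0],"twist":7},{"claw":0.7,"dp":[0.0,0.0,0.0],"twist":7},{"claw":0.7,"dp":[0.0,0.0,0.0],"twist":7},{"claw":0.7,"dp":[0.0,0.0,0.0],"twist":7}]'

```text
clock: 8.28
eef_pos: [0.5149, -0.1565, 0.231]
eef_rot: [0.705, -0.02, 0.708, 0.022]
force: [0.2, 0.0, -0.4]
opening: 0.0616
```

```bash
python3 - <<'E'
from h import *; from plant import r
plan(r,[.5254,-.1613,.2],-10)
E
```

```text
t 8.28 pos [ 0.5149 -0.1565  0.231 ] F [ 0.1606  0.0206 -0.3977] open 0.0616 x [-0.0049  0.0031 -1.    ] jawyaw 3.4 j [-0.2471  0.4227  0.5932  1.8793 -0.2916  0.9318  0.5419]
shift [30.9125 -5.5017 10.346 ]
twist 13.399180632730236
```

step_arm --motion '[{"claw":0.7,"dp":[0.0,-0.0055,0.0103],"twist":6.7},{"claw":0.7,"dp":[0.015,0.0,0.0],"twist":6.7},{"claw":0.7,"dp":[0.01,0.0,0.0],"twist":0},{"claw":0.7,"dp":[0.0,0.0,0.0],"twist":0},{"claw":0.7,"dp":[0.0,0.0,0.0],"twist":0}]'

```text
clock: 8.7
eef_pos: [0.5226, -0.1601, 0.2011]
eef_rot: [0.699, 0.06, 0.71, -0.058]
force: [0.4, 0.1, 0.8]
opening: 0.0619
```

```bash
python3 - <<'E'
from h import *; from plant import r
plan(r,[.5254,-.1613,.151],-10)
f=r.grab_frame("wrist"); np.savez(f"pics/w5.npz",**f); cv2.imwrite("pics/w5.png",f["color"][:,:,::-1]); print(proj(f,[.5254,-.1613,.156]))
E
```

```text
t 8.7 pos [ 0.5226 -0.1601  0.2011] F [0.3806 0.0942 0.7663] open 0.0619 x [-0.0144  0.0037 -0.9999] jawyaw -9.5 j [-0.2548  0.4957  0.6221  1.8768 -0.3609  0.8988  0.3767]
shift [50.0724 -0.7552  3.6735]
twist 0.4678933073927425
[326.3555 279.121 ]
```

View pics/w5.png

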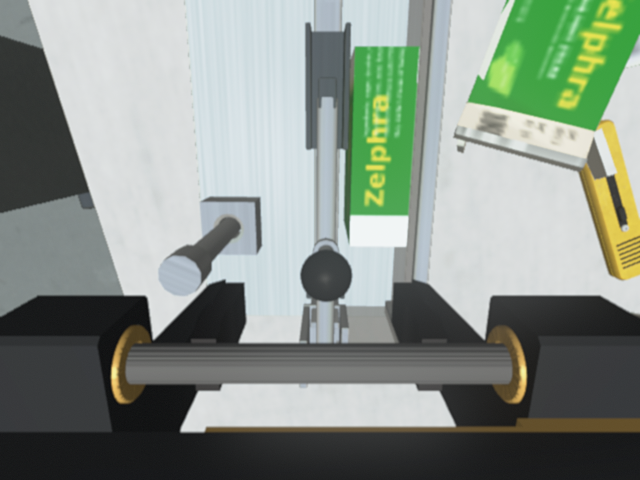

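step_arm --motion '[{"claw":0.7,"dp":[0.012,-0.0002,0.0035],"twist":0.5},{"claw":0.7,"dp":[0.016,0.0,0.0],"twist":0},{"claw":0.7,"dp":[0.012,0.0,0.0],"twist":0},{"claw":0.7,"dp":[0.005,0.0,0.0],"twist":0},{"claw":0.7,"dp":[0.0,0.0,0.0],"twist":0}]'

```text
clock: 9.17
eef_pos: [0.5266, -0.1609, 0.1539]
eef_rot: [0.7, 0.061, 0.709, -0.058]
force: [0.3, -0.6, 0.6]
opening: 0.0614
```

```bash
python3 - <<'E'
from h import *; from plant import r
plan(r,[.5256,-.1605,.151],-10)
E
```

```text
t 9.17 pos [ 0.5266 -0.1609  0.1539] F [ 0.2985 -0.5697  0.6069] open 0.0614 x [-0.0115  0.0048 -0.9999] jawyaw -9.6 j [-0.2146  0.5685  0.5757  1.898  -0.4187  0.8098  0.4199]
shift [ 2.8698  0.2178 -0.9862]
twist 0.3939768514295565
```

step_arm --motion '[{"claw":0.7,"dp":[0.003,0.0,-0.001],"twist":0},{"claw":0.0,"dp":[0.0,0.0,0.0],"twist":0},{"claw":0.0,"dp":[0.0,0.0,0.0],"twist":0},{"claw":0.0,"dp":[0.0,0.0,0.0],"twist":0},{"claw":0.0,"dp":[0.0,0.0,0.0],"twist":0},{"claw":0.0,"dp":[0.0,0.0,0.0],"twist":0},{"claw":0.0,"dp":[0.0,0.0,0.0],"twist":0}]' --grip_force 45

```text
clock: 9.75
eef_pos: [0.5263, -0.1612, 0.1522]
eef_rot: [0.701, 0.06, 0.708, -0.058]
force: [-1.4, 0.4, -0.6]
opening: 0.0238
```

```bash
python3 - <<'E'
from h import *; from plant import r
plan(r,[.5256,-.1605,.163],-10)
E
```

```text
t 9.75 pos [ 0.5263 -0.1612  0.1522] F [-1.3815  0.4404 -0.6124] open 0.0238 x [-0.0093  0.0046 -0.9999] jawyaw -9.6 j [-0.2126  0.5696  0.5738  1.9009 -0.4214  0.8036  0.4239]
shift [-10.7628   0.621   -0.9445]
twist 0.44785296140631203
```

step_arm --motion '[{"claw":0.0,"dp":[-0.005,0.0,0.0],"twist":0},{"claw":0.0,"dp":[-0.005,0.0,0.0],"twist":0},{"claw":0.0,"dp":[-0.004,0.0,0.0],"twist":0},{"claw":0.0,"dp":[-0.001,0.0,0.0],"twist":0}]'

```text
clock: 10.08
eef_pos: [0.5256, -0.1525, 0.1639]
eef_rot: [0.699, 0.062, 0.71, -0.053]
force: [2.3, -1.5, -7.6]
opening: 0.023
```

```bash
python3 - <<'E'
from h import *; from plant import r
plan(r,[.5263+.041*.174,-.1612+.041*.985,.166],-10)
E
```

```text
t 10.08 pos [ 0.5256 -0.1525  0.1639] F [ 2.3339 -1.4769 -7.6293] open 0.023 x [-0.015   0.0147 -0.9998] jawyaw -9.3 j [-0.2286  0.55    0.58    1.8961 -0.4109  0.8343  0.4087]
shift [-1.7085 32.5332  2.623 ]
twist 0.703135226178432
```

step_arm --motion '[{"claw":0.0,"dp":[-0.002,0.003,0.0],"twist":0},{"claw":0.0,"dp":[-0.001,0.006,0.0],"twist":0},{"claw":0.0,"dp":[-0.0005,0.006,0.0],"twist":0},{"claw":0.0,"dp":[0.0,0.006,0.0005],"twist":0},{"claw":0.0,"dp":[0.0,0.006,0.0005],"twist":0},{"claw":0.0,"dp":[0.0,0.004,0.0],"twist":0}]'

```text
clock: 10.58
eef_pos: [0.5307, -0.1218, 0.1668]
eef_rot: [0.698, 0.061, 0.711, -0.055]
force: [1.8, -1.0, -8.3]
opening: 0.0226
```

```bash
python3 - <<'E'
from h import *; from plant import r
plan(r,[.5263+.048*.174,-.1612+.048*.985,.166],-10)
E
```

```text
t 10.58 pos [ 0.5307 -0.1218  0.1668] F [ 1.827  -1.0355 -8.347 ] open 0.0226 x [-0.017   0.0107 -0.9998] jawyaw -9.4 j [-0.2929  0.5423  0.5854  1.9013 -0.4036  0.8366  0.3432]
shift [0.8227 8.4403 2.6552]
twist 0.5641207540899842
```

step_arm --motion '[{"claw":0.0,"dp":[0.0,0.005,0.001],"twist":0},{"claw":0.0,"dp":[0.0,0.004,0.001],"twist":0},{"claw":0.0,"dp":[0.001,0.0,0.0],"twist":0},{"claw":0.0,"dp":[0.001,0.0,0.0],"twist":0}]'

```text
clock: 10.92
eef_pos: [0.534, -0.1103, 0.1644]
eef_rot: [0.698, 0.061, 0.712, -0.054]
force: [0.8, -1.4, -8.4]
opening: 0.0224
```

```bash
python3 - <<'E'
from h import *; from plant import r
plan(r,[.5263+.048*.174,-.1612+.048*.985,.166],-10)
E
```

```text
t 10.92 pos [ 0.534  -0.1103  0.1644] F [ 0.8435 -1.3876 -8.4033] open 0.0224 x [-0.0191  0.0114 -0.9998] jawyaw -9.3 j [-0.3105  0.5477  0.5814  1.899  -0.4062  0.8354  0.3264]
shift [-1.683  -3.4232  1.2295]
twist 0.7400793115454718
```

step_arm --motion '[{"claw":0.0,"dp":[0.0,0.0,-0.003],"twist":1.5},{"claw":0.0,"dp":[0.0,0.0002,-0.006],"twist":3.4},{"claw":0.0,"dp":[0.0,0.0002,-0.006],"twist":3.4},{"claw":0.0,"dp":[0.0,0.0002,-0.006],"twist":3.4},{"claw":0.0,"dp":[0.0,0.0002,-0.006],"twist":3.4}]'

```text
clock: 11.33
eef_pos: [0.5064, -0.1016, 0.1643]
eef_rot: [0.682, 0.157, 0.698, -0.151]
force: [0.2, 1.4, -8.7]
opening: 0.023
```

```bash
cat >> h.py <<'E'
def gate(r,th=.36):
    H=np.array([.5535,-.002]); p=r.state()["eef_pos"]; d=p[:2]-H
    a=np.arctan2(d[1],d[0]); a0=np.arctan2(-.985,-.174); print("r",np.hypot(*d),"angle",a0-a)
    R=np.hypot(*d); plan(r,[H[0]+R*np.cos(a0-th),H[1]+R*np.sin(a0-th),p[2]],-10-np.degrees(th))
E
python3 - <<'E'
from h import *; from plant import r
gate(r)
E
```

```text
r 0.1101991820750763 angle 0.26705171384169146
t 11.33 pos [ 0.5064 -0.1016  0.1643] F [ 0.1612  1.372  -8.6526] open 0.023 x [-0.0209  0.0137 -0.9997] jawyaw -25.2 j [-0.3891  0.5237  0.6612  1.9731 -0.4478  0.8173  0.0888]
shift [  0.2554   0.4936 -10.224 ]
twist 5.412683725749034
```

Swinging freely. Now slowly to contact.

step_arm --motion '[{"claw":0.0,"dp":[0.0,0.0001,-0.004],"twist":2.0},{"claw":0.0,"dp":[0.0,0.0001,-0.003],"twist":1.7},{"claw":0.0,"dp":[0.0,0.0001,-0.003],"twist":1.7},{"claw":0.0,"dp":[0.0,0.0,-0.001],"twist":0},{"claw":0.0,"dp":[0.0,0.0,0.0],"twist":0}]'

```text
clock: 11.75
eef_pos: [0.4956, -0.0953, 0.1649]
eef_rot: [0.673, 0.194, 0.689, -0.188]
force: [2.9, -0.7, -9.2]
opening: 0.023
```

```bash
python3 - <<'E'
from h import *; from plant import r
gate(r)
E
```

```text
r 0.10984369903778408 angle 0.3807060692322959
t 11.75 pos [ 0.4956 -0.0953  0.1649] F [ 2.8785 -0.6759 -9.1774] open 0.023 x [-0.0189  0.015  -0.9997] jawyaw -31.4 j [-0.4275  0.5114  0.6938  2.0047 -0.4636  0.808  -0.0074]
shift [-0.0544  0.0048  2.2737]
twist -0.7280362875779929
```

step_arm --motion '[{"claw":0.0,"dp":[0.0,0.0,-0.002],"twist":0},{"claw":0.0,"dp":[0.0,0.0,-0.002],"twist":0},{"claw":0.0,"dp":[0.0,0.0,-0.002],"twist":0}]'

```text
clock: 12.0
eef_pos: [0.4946, -0.0941, 0.1664]
eef_rot: [0.677, 0.194, 0.685, -0.188]
force: [6.6, -2.0, -10.3]
opening: 0.0227
```

```bash
python3 - <<'E'
from h import *; from plant import r
gate(r)
E
```

```text
r 0.10927142370707177 angle 0.39394526909427574
t 12.0 pos [ 0.4946 -0.0941  0.1664] F [  6.6328  -1.9878 -10.3466] open 0.0227 x [-0.0091  0.0114 -0.9999] jawyaw -31.4 j [-0.4364  0.5019  0.6972  2.0146 -0.461   0.7957 -0.0124]
shift [-0.0509 -0.0157  3.7087]
twist -0.7446579967785709
```

```bash
python3 - <<'E'
from h import *; from plant import r
f=r.grab_frame("side"); g=r.grab_frame("top")
a=cv2.resize(f["color"][180:280,280:410,::-1],(520,400),interpolation=cv2.INTER_CUBIC)
b=cv2.resize(g["color"][200:300,270:400,::-1],(520,400),interpolation=cv2.INTER_CUBIC)[:,120:400]
cv2.imwrite("pics/c6.png",np.hstack([a,b])); gate(r)
E
```

```text
r 0.10924534945579722 angle 0.3936334968931998
t 12.1 pos [ 0.4947 -0.0941  0.1665] F [ 6.4546 -2.7191 -9.6874] open 0.0228 x [-0.009   0.0114 -0.9999] jawyaw -31.4 j [-0.4365  0.5017  0.6973  2.0145 -0.4609  0.7957 -0.0124]
shift [-0.0499 -0.0152  3.6738]
twist -0.7404376694197197
```

View pics/c6.png

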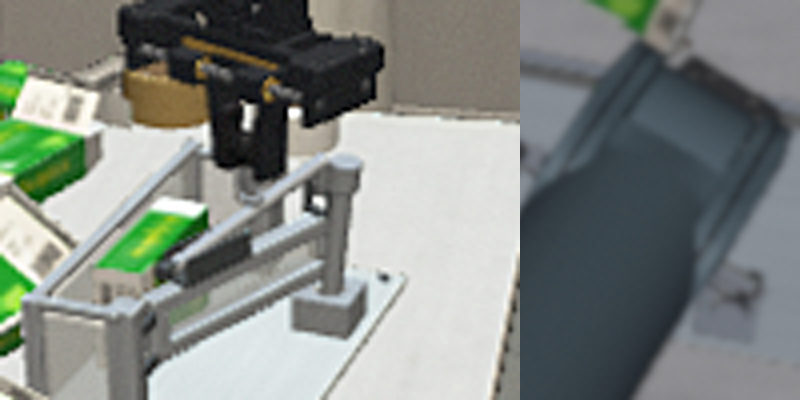

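step_arm --motion '[{"claw":0.0,"dp":[0.0,0.0,0.004],"twist":0},{"claw":0.0,"dp":[0.002,-0.001,0.001],"twist":0},{"claw":0.0,"dp":[0.003,-0.0018,0.0],"twist":0},{"claw":0.0,"dp":[0.003,-0.0018,0.0],"twist":0},{"claw":0.0,"dp":[0.003,-0.0018,0.0],"twist":0},{"claw":0.0,"dp":[0.0,0.0,0.0],"twist":0}]'

```text
clock: 12.6
eef_pos: [0.4935, -0.1028, 0.1544]
eef_rot: [0.675, 0.194, 0.687, -0.188]
force: [1.4, 0.4, -4.0]
opening: 0.0229
```

```bash
python3 - <<'E'
from h import *; from plant import r
gate(r)
E
```

```text
r 0.11731316102626853 angle 0.36162414265023646
t 12.6 pos [ 0.4935 -0.1028  0.1544] F [ 1.3563  0.3552 -3.9558] open 0.0229 x [-0.0131  0.0138 -0.9998] jawyaw -31.3 j [-0.4021  0.5242  0.6798  2.0162 -0.4804  0.7792  0.0219]
shift [-0.0035  0.0022  0.1905]
twist -0.7075489869262697
```

step_arm --motion '[{"claw":0.0,"dp":[0.0,0.0,-0.0015],"twist":0},{"claw":0.0,"dp":[0.001,0.0,-0.0015],"twist":0},{"claw":0.0,"dp":[0.0,0.0,-0.002],"twist":0},{"claw":0.0,"dp":[0.0,0.0,-0.002],"twist":0}]'

```text
clock: 12.93
eef_pos: [0.4912, -0.1007, 0.155]
eef_rot: [0.678, 0.195, 0.683, -0.189]
force: [5.8, -2.7, -5.6]
opening: 0.0229
```

```bash
python3 - <<'E'
from h import *; from plant import r
gate(r)
E
```

```text
r 0.11675130257492612 angle 0.3882022700253711
t 12.93 pos [ 0.4912 -0.1007  0.155 ] F [ 5.7527 -2.6552 -5.5993] open 0.0229 x [-0.004   0.0111 -0.9999] jawyaw -31.5 j [-0.4115  0.5146  0.6826  2.03   -0.4807  0.7644  0.0164]
shift [-0.0304  0.0032  3.2924]
twist -0.8780985389028899
```

```bash
python3 - <<'E'
from h import *; from plant import r
for i in range(4): f=r.grab_frame("side")
cv2.imwrite("pics/c7.png",cv2.resize(f["color"][190:290,280:410,::-1],(780,600),interpolation=cv2.INTER_CUBIC)); gate(r)
E
```

```text
r 0.11664371684675605 angle 0.3876223520285813
t 13.13 pos [ 0.4913 -0.1007  0.1551] F [ 5.6291 -1.7184 -4.0538] open 0.0226 x [-0.0039  0.0111 -0.9999] jawyaw -31.5 j [-0.4117  0.5145  0.6826  2.0298 -0.4805  0.7646  0.0166]
shift [-0.0294  0.0027  3.2217]
twist -0.8541477222053118
```

View pics/c7.png

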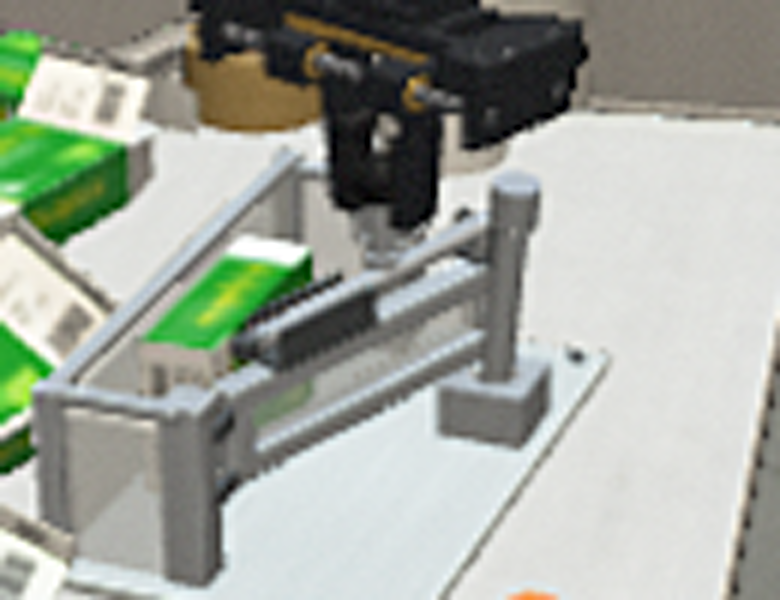

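```bash
python3 -c "
from plant import r
print(r.hand_in())"
```

```text
the job is handed in; nothing more can be done
None
```

I did all the steps in the order asked and handed the job in at about 13 s on the robot's clock, well inside the 48 s limit.

- **Stop pin:** I took the tall pin from the tray's nearest pocket and put it in the socket. It met the bottom with about 21 N. In the side view its head top was within half a pixel of where it should be when fully down.
- **Bolt:** I gripped the knob, lifted it about 12 mm, and drew the bolt back with little resistance. The knob's distance from the hinge puts it about 43–45 mm back.
- **Gate:** I swung the gate onto the pin by the same knob. I then eased it back a few millimetres to let the bolt sag, because the lifted nose came close to the pin's head, and closed it onto the pin again.

**Last checks:**
- The gripper still holds the knob, at an opening of about 23 mm.
- The outward pull on the gate held at about 6 N over the last 0.2 s.
- The last side picture shows the gate leaf against the pin, with the pin upright in its socket.

**What disagreed:**
- I worked out a gate angle of about 0.39 rad, against the stated 0.36. That may come from the pin's play in the socket and error in my hinge position.
- The knob, a 26 mm ball, read as about 23 mm between the jaws. The pin's 24 mm head also read slightly under.

I didn't touch the orange pin, short pins, label roll or tally counter, but I took no final picture to check that they are undisturbed.

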